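# Cap the sample jars and hold the carrier up level

## Robot

A 7-joint arm with a two-finger parallel gripper is mounted at the origin on the work surface. World frame = base frame: x ahead of the robot, y to its left, z up, the work surface at z = 0. Lengths are in m, angles in rad, forces in N, time in s.
With the tool pointing down it reaches from about 0.4 to 0.85 m from the base axis. Payload 10.4 kg.
Tool frame: the origin (TCP) lies on the centre line of the jaws, within the pads' length; the fingertips stand 11 mm ahead of it and the grasp point (between the pads) lies 8 mm behind it; z points along the fingers, y is the line along which they close (so a half turn about z gives the same grasp; the last joint's range is limited). The gripper opens to 87 mm and grips with 3 to 60 N. Pads are 19 mm wide; open, the fingers measure 117 mm over their backs; the gripper's body (75 mm by 190 mm) begins 51 mm behind the grasp point.
Start: joints at [1.176, 0.332, -0.065, 1.46, 0.022, 1.35, -0.088], TCP at [0.227, -0.582, 0.234] pointing down, gripper open.
Joint ranges: [-2.6, 2.6], [-0.5, 2.12], [-1.47, 1.34], [0.16, 2.42], [-1.27, 4.41], [0.06, 2.06], [-2.6, 2.6]. Speed limits (rad/s): [2.22, 2.22, 2.79, 2.79, 3.14, 3.14, 3.14].

## Interface

Orientations are given as a unit quaternion [x, y, z, w].
In Python, from bench import r gives the robot as it stands.
- The arm moves only by the shell command python3 -m pendant 'ROWS' [OPENING] [FORCE]. ROWS is JSON, a list of rows, each a list of 4 numbers: the shift along the tool's x, y, z in m, then the turn about the tool's z in rad. A call has 1 to 8 rows; each row shifts and turns the commanded pose from where the row before left it, along the tool's axes as they then stand; what a row does not reach is not made up. A row lasts 1/12 s, in which the tool goes at most 41.7 mm and 7.16 degrees, less where a joint would pass 70% of its speed; a pose out of reach is approached as far as the arm can. A call with a gripper value outside its range is refused whole. OPENING is the opening, from 0 (shut) to 1 (fully open), set as the call begins (- or left out, the last holds). The fingers move at their own pace and stop on an object; FORCE is the grip in N (left out, the last holds). Time passes only in rows, so rows that do not move let the fingers close. It gives the time, the measured TCP pose, the force, the opening and the grip force at its end, in the units of the state.
- r.read_state(): the state, without advancing time (a new reading comes with each control period).
- r.camera(name): name is "scene" or "top"; returns a dict with "img" (384x512x3 uint8, red, green, blue), "camera_matrix" (3x3 intrinsics, pixels), "xyz" and "attitude" of the camera in the world. Camera axes: x right, y down, z forward; pixel columns grow to the right and rows downward; lengths in m; the calibration is good to about 2 mm. A picture is of the moment at which its call begins. There is no depth.
- r.close_job(): hands the job in; it is judged then, once.
Trained networks look in the newest picture that a camera, given by its name, has taken for a name from the list of things; names that differ only in an ending like _2 or _b are one class to them, and where a whole thing is asked for, a point or a joint stands for the part that bears it (a point fixed in the world has none). Each returns a list of dicts, best first, with "score" (0 to 1); they miss things now and then, are a little off and sometimes report something else, mostly with a low value. They report only what shows in the picture. A call takes as long as a camera call. They do not tell look-alikes from the thing itself.
- r.outline_of(thing, camera): "mask" (384x512 bool, what is visible of it) and "bbox" ([centre column, centre row, width, height] in pixels, round what is visible of it).
The state is a dict: "time": time; "joint_positions": joint angles; "joint_vel": joint speeds; "joint_torque": joint torques, N m; "ee_pos": TCP position; "eef_rot": TCP orientation; "ft_force": force on the tool from outside, world axes, zero at the start; "torque": the same for the moment, N m; "width": finger opening in m; "grip_force": force on a finger pad.
Only numpy, scipy, OpenCV 4.12 (cv2) and the standard library are available. Lean on these libraries where they do the work, as an engineer would, in place of code of your own. Each camera call takes 0.05 s, during which the arm holds its last target. There are 200 camera calls.

## Task

The lids of the two sample jars in the metal carrier have only been set on loosely: with the carrier standing on the table, push both lids fully home, then take the carrier by its bow handle, lift it about 10 cm clear of the table and keep it level and steady there. Finish while still holding it in the air: do not put it down or let go. Keep the carrier upright throughout, and leave the pin box, the white tub and the thread spool where they are.

Things in the scene. Friction and masses are not known exactly. Their poses are not given: they have to be found in the camera images.
- carrier: aluminium tray carrier, 90 mm (its x) by 200 mm (its y), rim 18 mm high, 0.3 to 0.55 kg in all, balanced about its middle; stands on the white table (top at height 0), loose. Two amber glass jars (42 mm diameter) are fixed in it at 64 mm either side of the middle along its y, and a steel bow handle stands in the middle between them. Origin: centre of its underside (on the table, height 0); z up
- carrier_handle (a point): middle of the horizontal top bar of the bow handle, 105 mm above the underside of the carrier, directly above its origin; same axes as the carrier. The bar is a 10 mm round steel rod, 60 mm long along the carrier's y, on two rods of the same thickness down to the tray at its ends; it is gripped from above with the fingers closing along the carrier's x, nothing being in the way under or beside it
- lid_left (a joint): number in m: how far the white press-on lid of the left jar (the one at the carrier's +y end) stands above fully home; 0 = fully home, 0.012 = as high as it goes. It starts 6 to 11 mm up. It slides only along the jar's axis, is stiff (moves under a push or pull of about 4 N) and stays where it is left; at 0 it meets a hard stop
- lid_left_top (a point): centre of the flat top of the left jar's round white lid (lid 36 mm diameter, 16 mm high), 64 mm from the carrier's middle along the carrier's +y; with the lid fully home it is 63 mm above the table (carrier standing on the table)
- lid_right (a joint): number in m: how far the white press-on lid of the right jar (the one at the carrier's -y end) stands above fully home; 0 = fully home, 0.012 = as high as it goes. It starts 6 to 11 mm up. It slides only along the jar's axis, is stiff (moves under a push or pull of about 4 N) and stays where it is left; at 0 it meets a hard stop
- lid_right_top (a point): centre of the flat top of the right jar's round white lid (lid 36 mm diameter, 16 mm high), 64 mm from the carrier's middle along the carrier's -y; with the lid fully home it is 63 mm above the table (carrier standing on the table)
- pin_box: small open clear plastic box of pink-headed pins, 85 x 65 x 28 mm, loose; origin: centre of its underside. Leave alone
- wipes_tub: white round tub with lid, 76 mm diameter, 135 mm high, loose; origin: centre of its underside. Leave alone
- spool: upright thread spool, 44 mm diameter, 55 mm high, loose; origin: centre of its underside. Leave alone
Things that resemble listed ones, but are neither listed nor needed, are in the scene too. Leave any purple, red or yellow look-alike of the carrier alone.

How it is judged:
By the outcome, as a careful person would: the job done as asked, in the order asked, and still so for the second after the job is handed in, while the arm keeps its last pose, push and grip.
It also fails if it takes over 48 s, if anything falls off the work surface, if the arm or the gripper's body presses on something with over 40 N, if the wrist force passes 120 N, or if a joint passes its speed limit or range.

## Working session

There is one attempt and no reset: what is moved stays moved. The work goes in short steps, Python scripts to look and compute and a shell command to move; the robot and the scene stay as the last step left them, time stands still between calls to the robot, and variables do not carry over. Pictures are saved under pics/ and viewed, at most 10 in all, crops included, and the job is handed in when it is done.

```bash
mkdir -p pics; ls
python3 - <<'E'
from bench import r
import cv2,numpy as np
ims=[]
for c in("scene","top"):
    d=r.camera(c); cv2.imwrite(f"pics/{c}0.png",d["img"][:,:,::-1])
    print(c,d["camera_matrix"],d["xyz"],d["attitude"])
    for n in("carrier","lid_left","lid_right","carrier_handle","pin_box","wipes_tub","spool"):
        print(n,[(round(o["score"],2),np.round(o["bbox"]).tolist()) for o in r.outline_of(n,c)])
s=r.read_state();print(s)
E
```

```text
pics
scene [[438.13594211   0.         252.02760979]
 [  0.         438.13594211 189.09390784]
 [  0.           0.           1.        ]] [ 1.4615053  -0.07274731  0.85268826] [ 0.63995328  0.6425319  -0.30595483 -0.28983477]
carrier [(0.94, [334.0, 170.0, 68.0, 49.0]), (0.9, [267.0, 214.0, 80.0, 56.0]), (0.76, [182.0, 277.0, 89.0, 53.0]), (0.64, [237.0, 162.0, 62.0, 52.0]), (0.63, [169.0, 200.0, 17.0, 27.0]), (0.58, [83.0, 235.0, 58.0, 70.0])]
lid_left [(0.77, [153.0, 270.0, 22.0, 21.0]), (0.57, [283.0, 192.0, 10.0, 10.0]), (0.57, [81.0, 239.0, 16.0, 9.0]), (0.41, [247.0, 163.0, 10.0, 16.0])]
lid_right [(0.74, [208.0, 268.0, 17.0, 15.0]), (0.65, [244.0, 213.0, 14.0, 14.0]), (0.45, [72.0, 209.0, 13.0, 14.0]), (0.43, [322.0, 172.0, 10.0, 14.0])]
carrier_handle [(0.9, [336.0, 170.0, 67.0, 51.0]), (0.76, [184.0, 276.0, 84.0, 50.0]), (0.74, [238.0, 162.0, 58.0, 53.0]), (0.65, [84.0, 237.0, 53.0, 66.0]), (0.6, [266.0, 214.0, 76.0, 60.0]), (0.5, [172.0, 201.0, 19.0, 24.0])]
pin_box [(0.86, [300.0, 269.0, 46.0, 39.0]), (0.26, [285.0, 194.0, 15.0, 13.0])]
wipes_tub [(0.62, [419.0, 189.0, 41.
[... 1224 characters left out ...]
t_positions': array([ 1.17638728,  0.33215766, -0.06469948,  1.4600711 ,  0.0215956 ,
        1.34991921, -0.08850432]), 'joint_vel': array([-0.00074236, -0.00121981,  0.0002872 ,  0.00030945, -0.00138451,
        0.00073773,  0.00177488]), 'joint_torque': array([ 1.61636926e-03, -6.22978950e+01,  2.64185522e-02, -3.90093684e+01,
       -6.09429600e-02,  3.14288225e-02,  2.19683488e-05]), 'ee_pos': array([ 0.22709181, -0.5823138 ,  0.23361579]), 'eef_rot': array([9.82769751e-01, 1.84834009e-01, 2.50609472e-05, 6.54990424e-05]), 'ft_force': array([ 0.49458033,  1.03281985, -0.05000247]), 'torque': array([ 0.02796745,  0.03336136, -0.01355869]), 'grip_force': 0.0, 'width': 0.08691400325536768}
```

```bash
python3 -c "
import cv2
a=cv2.imread('pics/top0.png')[80:310,60:440];cv2.imwrite('pics/top0c.png',cv2.resize(a,(800,484),interpolation=cv2.INTER_CUBIC))
a=cv2.imread('pics/scene0.png')[120:330,30:460];cv2.imwrite('pics/sc0c.png',cv2.resize(a,(800,391),interpolation=cv2.INTER_CUBIC))"
```

```text
(no output)
```

View pics/top0c.png

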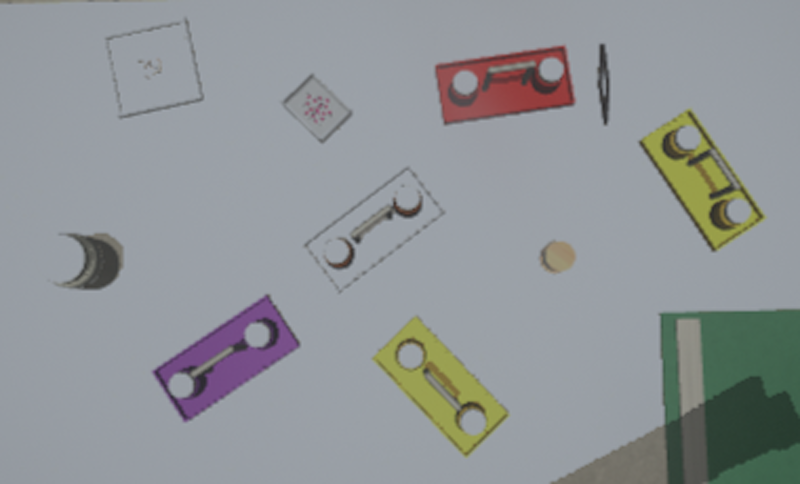

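View pics/sc0c.png

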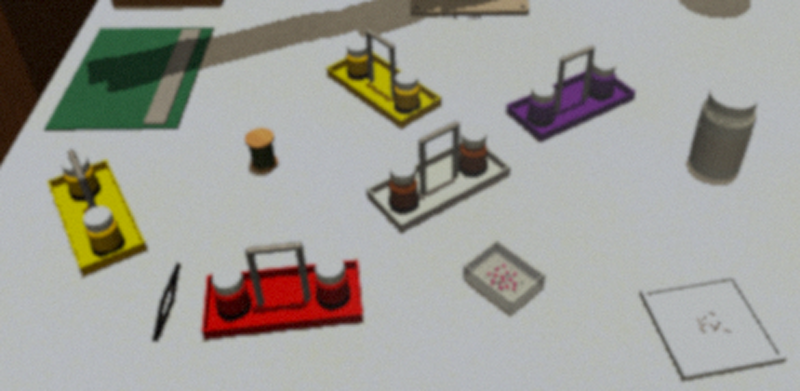

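The candidates, by top-view pixel, are red (300,123), yellow right (395,165), purple (167,250), yellow low (269,264) and bare aluminium (239,189; scene 266,214). The bare metal one fits, since the coloured ones are look-alikes. I'll confirm it in an enlarged crop.

```bash
python3 -c "
import cv2,numpy as np
a=cv2.imread('pics/top0.png')[155:225,200:275];b=cv2.imread('pics/scene0.png')[180:250,225:310]
f=lambda a,w:cv2.resize(a,(w,350),interpolation=cv2.INTER_CUBIC)
cv2.imwrite('pics/crop.png',np.hstack([f(a,375),f(b,425)]))"
```

```text
(no output)
```

View pics/crop.png

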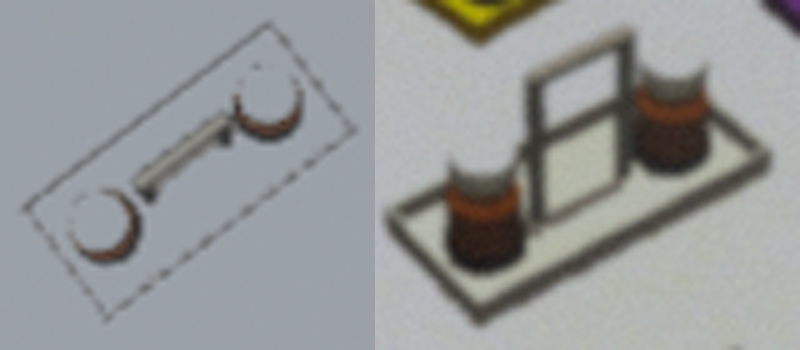

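The crop shows the bare metal tray with amber jars. In the top view its handle bar runs from (228,191) to (246,179), and in the scene view from (256,195) to (276,187). Next I'll fit the pose.

```bash
cat > h.py <<'E'
import numpy as np
from scipy.spatial.transform import Rotation as R
from scipy.optimize import least_squares
K={"scene":(438.136,252.028,189.094,[1.4615053,-0.07274731,0.85268826],[0.63995328,0.6425319,-0.30595483,-0.28983477]),
"top":(420.733,255.09,192.186,[0.44843628,-0.11277664,1.33062569],[-0.6988655,0.71379171,-0.0337759,0.03078314])}
def proj(c,P):
    f,cx,cy,t,q=K[c]; p=R.from_quat(q).inv().apply(np.atleast_2d(P)-t)
    return np.c_[f*p[:,0]/p[:,2]+cx,f*p[:,1]/p[:,2]+cy]
def ray(c,u,v,z):
    f,cx,cy,t,q=K[c]; d=R.from_quat(q).apply([(u-cx)/f,(v-cy)/f,1]); return np.array(t)+d*(z-t[2])/d[2]
E
python3 - <<'E'
from h import *
tc=np.array([(205,196.6),(254,159.4),(271,181),(221.4,219)])
sc=np.array([(228,223),(246,244),(303.6,211)])
th=np.array([(228,191.4),(245.6,179.4)]); sh=np.array([(256.4,195.5),(275.6,187.2)])
for t in list(tc): print(ray("top",*t,.018)[:2].round(3))
print("h",[ray("top",*t,.11)[:2].round(3) for t in th],[ray("scene",*t,.11)[:2].round(3) for t in sh])
def res(p):
    x,y,a=p; c,s=np.cos(a),np.sin(a)
    def W(l): l=np.array(l,float); return np.c_[x+c*l[:,0]-s*l[:,1],y+s*l[:,0]+c*l[:,1],l[:,2]]
    C=W([(sx*.045,sy*.1,.018) for sx in(1,-1) for sy in(1,-1)]); H=W([(0,.03,.107),(0,-.03,.107)])
    o=[]
    for cam,pts,M in(("top",tc,C),("scene",sc,C),("top",th,H),("scene",sh,H)):
        P=proj(cam,M)
        for q in pts:
            d=P-q; o+=list(d[np.argmin((d**2).sum(1))])
    return np.array(o)
b=min((least_squares(res,[.45,-.06,a]) for a in np.arange(-1.5,1.6,.3)),key=lambda b:b.cost)
print(b.x,b.cost,res(b.x).round(1))
x,y,a=b.x
ly=np.array([-np.sin(a),np.cos(a)]); lx=np.array([np.cos(a),np.sin(a)])
print("left",np.array([x,y])+.064*ly,"right",np.array([x,y])-.064*ly)
from bench import r
T=R.from_quat(r.read_state()["eef_rot"]); M=T.as_matrix(); print(M.round(3))
print("turn wanted",np.arctan2(M[1,1],M[0,1]),a)
for n,l in(("ctr",0),("L",.064),("R",-.064)):
    print(n,(M.T@(np.r_[np.array([x,y])+l*ly,.2]-r.read_state()["ee_pos"])).round(3))
E
```

```text
[0.558 0.037]
[ 0.673 -0.118]
[ 0.603 -0.17 ]
[ 0.487 -0.013]
h [array([ 0.564, -0.04 ]), array([ 0.598, -0.092])] [array([ 0.607, -0.087]), array([ 0.574, -0.036])]
[ 0.58404703 -0.06351581  0.64463337] 21.317267841937582 [-2.  -0.6 -0.7 -2.4  0.  -1.7 -0.8 -0.3 -2.  -1.6 -0.8 -3.2 -0.1 -2.
 -0.2 -0.5 -1.6 -1.1 -0.3 -0.4 -1.4 -1.1]
left [ 0.54558908 -0.01235932] right [ 0.62250497 -0.1146723 ]
[[ 0.932  0.363  0.   ]
 [ 0.363 -0.932 -0.   ]
 [ 0.     0.    -1.   ]]
turn wanted -1.1989904108877298 0.6446333720273414
ctr [ 0.521 -0.354  0.034]
L [ 0.504 -0.415  0.034]
R [ 0.538 -0.292  0.034]
```

```bash
python3 -m pendant '[[0.034,-0.018,0,0],[0.034,-0.018,0,0],[0.034,-0.018,0,0],[0.034,-0.018,0,0],[0.034,-0.018,0,0],[0.034,-0.018,0,0],[0.034,-0.018,0,0],[0.034,-0.018,0,0]]' 0 20
python3 -m pendant '[[0.033,-0.018,0,0],[0.033,-0.018,0,0],[0.033,-0.018,0,0],[0.033,-0.018,0,0],[0.033,-0.018,0,0],[0.033,-0.018,0,0],[0.033,-0.018,0,0],[0.033,-0.018,0,0]]'
python3 -m pendant '[[0,0,0,-0.123],[0,0,0,-0.123],[0,0,0,-0.123],[0,0,0,-0.123],[0,0,0,-0.123],[0,0,0,-0.123],[0,0,0,-0.123],[0,0,0,-0.123]]'
python3 -m pendant '[[0,0,0,-0.123],[0,0,0,-0.123],[0,0,0,-0.123],[0,0,0,-0.123],[0,0,0,-0.123],[0,0,0,-0.123],[0,0,0,-0.123],[0,0,0,0]]'
cat >> h.py <<'E'
X,Y,A=.584,-.0635,.645
def go(l,z):
    from bench import r
    s=r.read_state();M=R.from_quat(s["eef_rot"]).as_matrix()
    ly=np.array([-np.sin(A),np.cos(A)])
    print("F",s["ft_force"].round(1),s["width"],"shift",(M.T@(np.r_[np.array([X,Y])+l*ly,z]-s["ee_pos"])).round(4),"turn",round((np.arctan2(M[1,1],M[0,1])-A+np.pi/2)%np.pi-np.pi/2,3),"tilt",M[:,2].round(3))
E
python3 -c "
from h import *
go(-.064,.12)"
```

```text
time: 1.47
ee_pos: [0.4291, -0.3478, 0.2339]
eef_rot: [0.983, 0.185, 0.0, 0.0]
ft_force: [-0.3, -0.8, 0.4]
width: 0.0419
grip_force: 0.0
time: 2.13
ee_pos: [0.6228, -0.1179, 0.2337]
eef_rot: [0.983, 0.185, 0.0, 0.0]
ft_force: [0.9, -0.9, 0.1]
width: 0.0009
grip_force: 0.0
time: 2.8
ee_pos: [0.6218, -0.1193, 0.2336]
eef_rot: [0.777, 0.629, -0.0, 0.0]
ft_force: [0.8, 0.1, 1.1]
width: 0.0007
grip_force: 0.0
time: 3.47
ee_pos: [0.6218, -0.1195, 0.2335]
eef_rot: [0.444, 0.896, -0.0, -0.0]
ft_force: [-0.6, 0.1, 0.4]
width: 0.0005
grip_force: 0.0
F [-0.6  0.1  0.4] 0.00047087382252363516 shift [0.0034 0.0035 0.1135] turn 0.007 tilt [-0.  0. -1.]
```

```bash
python3 -m pendant '[[0.0034,0.0035,0,0.007],[0,0,0.03,0],[0,0,0.03,0],[0,0,0.03,0],[0,0,0.03,0],[0,0,0.01,0],[0,0,0,0]]'
python3 - <<'E'
from h import *
from bench import r
import cv2
go(-.064,.074)
a=r.camera("top")["img"][150:230,200:290,::-1];b=r.camera("scene")["img"][150:250,225:320,::-1]
f=lambda a,w,h:cv2.resize(a,(w,h),interpolation=cv2.INTER_CUBIC)
cv2.imwrite('pics/p1.png',np.hstack([f(a,400,356),f(b,338,356)]))
E
```

```text
time: 4.05
ee_pos: [0.621, -0.1141, 0.101]
eef_rot: [0.45, 0.893, -0.001, -0.002]
ft_force: [-0.9, 0.2, -0.2]
width: 0.0004
grip_force: 0.0
F [-0.9  0.2 -0.2] 0.0003807523844827807 shift [-0.0014  0.0009  0.027 ] turn -0.009 tilt [-0.005  0.001 -1.   ]
```

View pics/p1.png

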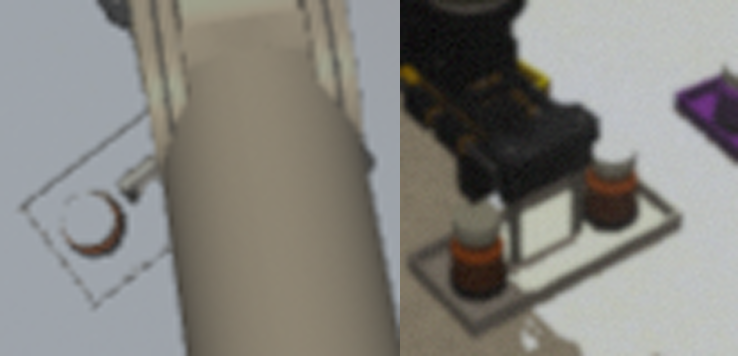

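The fingers are over the near (right) lid, with the scene crop showing the tip at (475,190) just above the lid at (475,215). I'll press in small steps.

```bash
python3 -m pendant '[[-0.001,0.001,0.006,-0.009],[0,0,0.006,0],[0,0,0.003,0],[0,0,0.003,0],[0,0,0.003,0],[0,0,0,0]]'
python3 -m pendant '[[0,0,0.002,0],[0,0,0.002,0],[0,0,0.001,0],[0,0,0,0],[0,0,0,0]]'
```

```text
time: 4.65
ee_pos: [0.624, -0.1147, 0.0823]
eef_rot: [0.445, 0.895, -0.0, 0.0]
ft_force: [-0.2, 0.3, 0.2]
width: 0.0007
grip_force: 0.0
time: 5.07
ee_pos: [0.6241, -0.1147, 0.0775]
eef_rot: [0.445, 0.895, 0.0, 0.0]
ft_force: [1.2, -0.3, 1.6]
width: 0.0006
grip_force: 0.6
```

```bash
python3 -m pendant '[[0,0,0.001,0],[0,0,0.001,0],[0,0,0.001,0]]'
python3 -m pendant '[[0,0,0.001,0],[0,0,0.001,0]]'
```

```text
time: 5.32
ee_pos: [0.6241, -0.1147, 0.0747]
eef_rot: [0.445, 0.895, 0.0, 0.0]
ft_force: [-0.3, 0.5, 4.3]
width: -0.0
grip_force: 2.0
time: 5.48
ee_pos: [0.6243, -0.1147, 0.0743]
eef_rot: [0.445, 0.895, -0.0, 0.0]
ft_force: [-11.3, 0.3, 27.1]
width: 0.0008
grip_force: 13.7
```

```bash
python3 -m pendant '[[0,0,0,0]]'
python3 -m pendant '[[0,0,-0.002,0],[0,0,-0.02,0],[0,0,-0.03,0],[0,0,-0.03,0],[0,0,-0.02,0],[0,0,0,0]]'
python3 -c "
from h import *
go(.064,.165)
from bench import r
import cv2
b=r.camera('scene')['img'][150:250,225:320,::-1];cv2.imwrite('pics/p2.png',cv2.resize(b,(570,600),interpolation=cv2.INTER_CUBIC))"
```

```text
time: 5.57
ee_pos: [0.6242, -0.1147, 0.0744]
eef_rot: [0.445, 0.895, -0.0, 0.0]
ft_force: [-7.8, 0.5, 18.9]
width: 0.0005
grip_force: 9.6
time: 6.07
ee_pos: [0.6259, -0.1145, 0.179]
eef_rot: [0.445, 0.895, 0.001, 0.003]
ft_force: [0.4, 0.2, 0.1]
width: 0.0004
grip_force: 0.0
F [0.4 0.2 0.1] 0.0003764865599619317 shift [ 0.1301 -0.0025  0.0134] turn 0.003 tilt [ 0.006 -0.001 -1.   ]
```

View pics/p2.png

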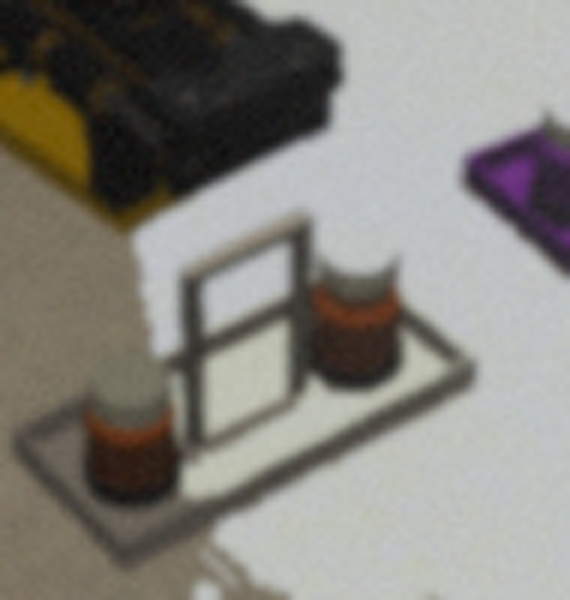

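The near lid now sits down on its jar and the carrier corner has not moved. Now the other lid.

```bash
python3 -m pendant '[[0.033,-0.001,0,0],[0.033,0,0,0],[0.033,0,0,0],[0.031,0,0,0],[0,0,0,0.003],[0,0,0.03,0],[0,0,0.03,0],[0,0,0.02,0]]'
python3 -m pendant '[[0,0,0.005,0],[0,0,0,0]]'
python3 -c "
from h import *
go(.064,.074)"
```

```text
time: 6.78
ee_pos: [0.5431, -0.012, 0.0911]
eef_rot: [0.447, 0.895, -0.001, -0.001]
ft_force: [0.2, -0.2, -0.0]
width: 0.0007
grip_force: 0.0
time: 6.95
ee_pos: [0.5433, -0.0117, 0.0875]
eef_rot: [0.446, 0.895, -0.001, -0.002]
ft_force: [-0.4, 0.9, 1.1]
width: 0.0007
grip_force: 0.0
F [-0.4  0.9  1.1] 0.0006656801482678596 shift [-0.0019  0.0014  0.0135] turn 0.0 tilt [-0.004  0.001 -1.   ]
```

```bash
python3 -m pendant '[[-0.001,0.002,0.002,0],[0,0,0.002,0],[0,0,0.002,0],[0,0,0.002,0],[0,0,0.002,0],[0,0,0.001,0],[0,0,0.001,0]]'
python3 -m pendant '[[0,0,0.001,0]]'
python3 -c "
from h import *
go(.064,.074)"
```

```text
time: 7.53
ee_pos: [0.5476, -0.0112, 0.0781]
eef_rot: [0.447, 0.895, 0.0, 0.001]
ft_force: [1.6, 0.5, 4.0]
width: 0.0004
grip_force: 2.0
time: 7.62
ee_pos: [0.5477, -0.0112, 0.077]
eef_rot: [0.447, 0.895, 0.0, 0.001]
ft_force: [2.1, 0.1, 3.9]
width: 0.0005
grip_force: 2.0
F [2.1 0.1 3.9] 0.0005288105322158515 shift [ 0.0003 -0.0024  0.003 ] turn -0.0 tilt [ 0.002 -0.    -1.   ]
```

```bash
python3 -m pendant '[[0,0,0.001,0],[0,0,0.001,0]]'
python3 -m pendant '[[0,0,0.001,0]]'
python3 -m pendant '[[0,0,0.001,0]]'
```

```text
time: 7.78
ee_pos: [0.5474, -0.0112, 0.0748]
eef_rot: [0.447, 0.895, 0.0, 0.001]
ft_force: [2.3, 0.2, 4.1]
width: 0.0007
grip_force: 2.0
time: 7.87
ee_pos: [0.5475, -0.0112, 0.0743]
eef_rot: [0.447, 0.895, 0.0, 0.001]
ft_force: [-3.6, -1.2, 22.2]
width: 0.0004
grip_force: 11.3
time: 7.95
ee_pos: [0.5475, -0.0112, 0.0742]
eef_rot: [0.447, 0.895, -0.0, 0.001]
ft_force: [-8.0, -0.2, 32.8]
width: 0.0006
grip_force: 16.5
```

Both lids are at the stop at the same height. Next I raise the tool, centre it over the handle and open the gripper.

```bash
python3 -m pendant '[[0,0,-0.002,0],[0,0,-0.02,0],[0,0,-0.035,0],[0,0,-0.035,0],[-0.032,0,0,0],[-0.032,0,0,0],[0,0,0,0],[0,0,0,0]]' 0.8 20
python3 -c "
from h import *
from bench import r
import cv2
d=r.camera('scene')['img'];s=r.camera('top')['img']
cv2.imwrite('pics/p3.png',cv2.resize(d[130:250,205:330,::-1],(600,576),interpolation=cv2.INTER_CUBIC))
go(0,.097); print(proj('scene',[[.584,-.0635,.11]]),proj('scene',r.read_state()['ee_pos']))
"
```

```text
time: 8.62
ee_pos: [0.5848, -0.0642, 0.1632]
eef_rot: [0.448, 0.894, -0.0, -0.001]
ft_force: [-0.4, -0.4, -0.3]
width: 0.0457
grip_force: 0.0
F [-0.2  1.3 -0.9] 0.05396098714953665 shift [-0.0014 -0.0013  0.0666] turn 0.001 tilt [-0.002  0.001 -1.   ]
[[265.29182642 189.64255788]] [[266.03697403 173.64680898]]
```

View pics/p3.png

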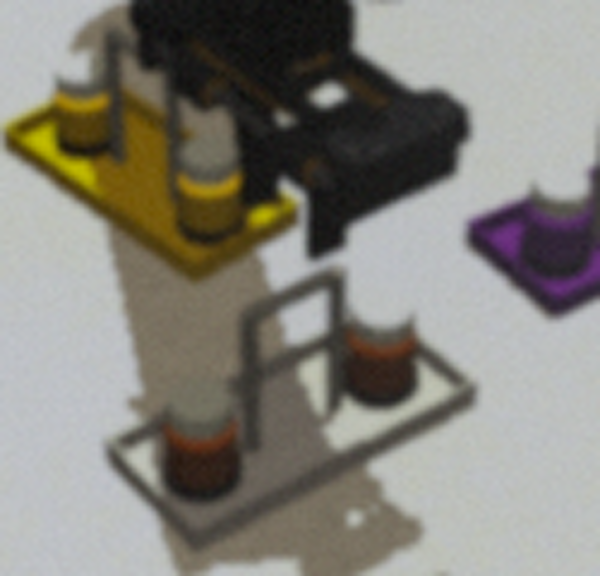

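Both lids are down, and the bar (crop 290,295) lies between the two fingers (265,190 and 325,240). Lowering.

```bash
python3 -m pendant '[[-0.001,-0.001,0,0],[0,0,0.016,0],[0,0,0.016,0],[0,0,0.016,0],[0,0,0.016,0],[0,0,0.002,0],[0,0,0,0]]'
python3 -c "
from h import *
go(0,.097)"
python3 -m pendant '[[0,0,0,0],[0,0,0,0],[0,0,0,0],[0,0,0,0]]' 0.3
python3 -m pendant '[[0,0,0,0],[0,0,0,0],[0,0,0,0],[0,0,0,0]]' 0 30
```

```text
time: 9.3
ee_pos: [0.5842, -0.0631, 0.0979]
eef_rot: [0.446, 0.895, -0.0, -0.001]
ft_force: [0.8, -0.3, -0.3]
width: 0.0697
grip_force: 0.0
F [ 0.8 -0.3 -0.3] 0.0696704181174899 shift [-0.0002 -0.0004  0.0009] turn 0.001 tilt [-0.002  0.    -1.   ]
time: 9.63
ee_pos: [0.5856, -0.0638, 0.0993]
eef_rot: [0.447, 0.895, 0.0, 0.001]
ft_force: [0.1, -0.1, -0.3]
width: 0.0507
grip_force: 0.0
time: 9.97
ee_pos: [0.5852, -0.0637, 0.0986]
eef_rot: [0.447, 0.895, 0.0, 0.0]
ft_force: [0.1, -0.2, -1.0]
width: 0.0238
grip_force: 0.0
```

```bash
python3 -m pendant '[[0,0,0.001,0],[0,0,0,0],[0,0,0,0],[0,0,0,0],[0,0,0,0],[0,0,0,0]]' 0 50
```

```text
time: 10.47
ee_pos: [0.5851, -0.0637, 0.0974]
eef_rot: [0.447, 0.895, -0.0, -0.0]
ft_force: [0.4, 0.7, -2.1]
width: 0.0084
grip_force: 50.0
```

```bash
python3 -m pendant '[[0,0,-0.002,0],[0,0,-0.004,0],[0,0,-0.006,0],[0,0,-0.008,0],[0,0,-0.006,0],[0,0,-0.004,0],[0,0,0,0],[0,0,0,0]]'
python3 -c "
from h import *
from bench import r
import cv2
d=r.camera('scene')['img']
cv2.imwrite('pics/p4.png',cv2.resize(d[130:255,205:330,::-1],(600,600),interpolation=cv2.INTER_CUBIC))"
```

```text
time: 11.13
ee_pos: [0.5853, -0.0639, 0.1279]
eef_rot: [0.447, 0.895, -0.0, 0.0]
ft_force: [-0.8, 0.0, -3.1]
width: 0.0084
grip_force: 50.0
```

View pics/p4.png

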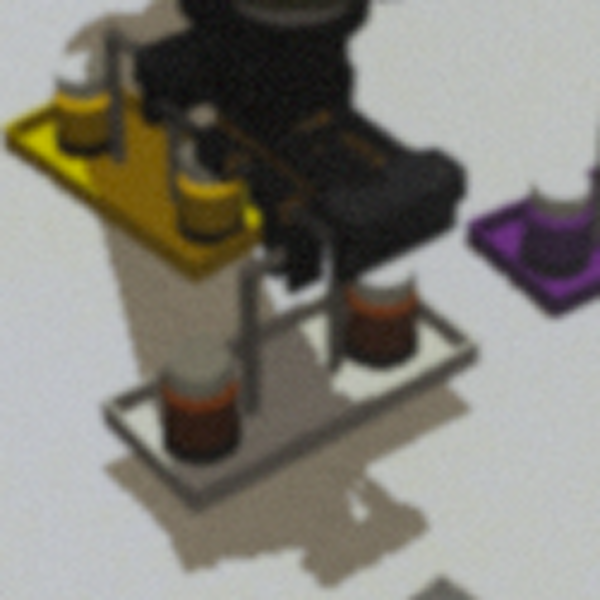

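The carrier has left the table, level and firmly held (shadow detached at 190,540). Now the rest of the lift.

```bash
python3 -m pendant '[[0,0,-0.005,0],[0,0,-0.010,0],[0,0,-0.015,0],[0,0,-0.015,0],[0,0,-0.012,0],[0,0,-0.008,0],[0,0,-0.005,0],[0,0,0,0]]'
python3 -m pendant '[[0,0,0,0],[0,0,0,0],[0,0,0,0],[0,0,0,0],[0,0,0,0],[0,0,0,0],[0,0,0,0],[0,0,0,0]]'
python3 -c "
from h import *
from bench import r
import cv2
d=r.camera('scene')['img']
cv2.imwrite('pics/p5.png',cv2.resize(d[110:255,205:350,::-1],(600,600),interpolation=cv2.INTER_CUBIC))"
```

```text
time: 11.85
ee_pos: [0.5856, -0.0637, 0.1986]
eef_rot: [0.447, 0.895, 0.0, 0.001]
ft_force: [0.5, 0.5, -3.5]
width: 0.0082
grip_force: 50.0
time: 12.52
ee_pos: [0.5852, -0.0637, 0.1975]
eef_rot: [0.446, 0.895, -0.0, 0.0]
ft_force: [0.0, 0.7, -3.8]
width: 0.0081
grip_force: 50.0
```

View pics/p5.png

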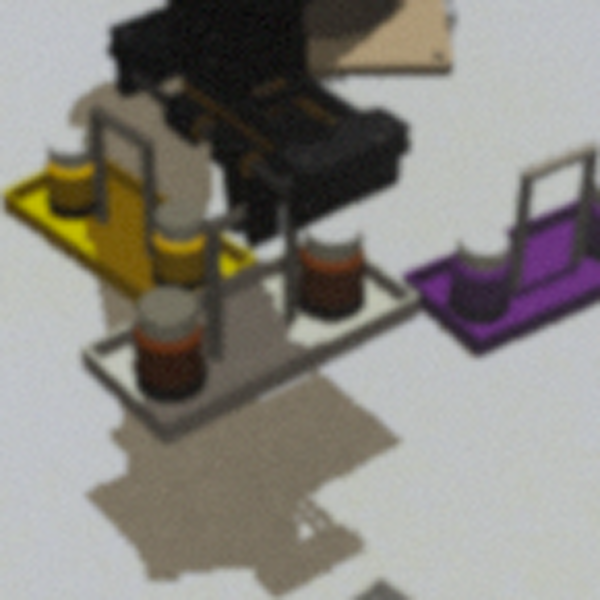

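```bash
python3 -c "
from h import *
c,s=np.cos(A),np.sin(A)
for z in(.09,.1,.11):print(z,[proj('scene',[X+c*a-s*b,Y+s*a+c*b,z]).round(1).tolist() for a,b in((.045,-.1),(.045,.1),(-.045,-.1))])
print('seen',[(x/4.138+205,y/4.138+110) for x,y in((165,440),(418,298),(85,350))])
print(proj('scene',[X+c*.045+s*.1,Y+s*.045-c*.1,0]))"
python3 -m pendant '[[0,0,0,0],[0,0,0,0],[0,0,0,0],[0,0,0,0],[0,0,0,0],[0,0,0,0]]'
```

```text
0.09 [[[244.4, 220.9]], [[305.0, 189.3]], [[224.5, 201.7]]]
0.1 [[[244.3, 218.0]], [[305.2, 186.4]], [[224.2, 198.8]]]
0.11 [[[244.2, 215.0]], [[305.4, 183.5]], [[224.0, 195.9]]]
seen [(244.87433542774286, 216.33156114064766), (306.0149830836153, 182.0154664088932), (225.5413243112615, 194.58192363460608)]
[[245.46642882 245.51151706]]
time: 13.07
ee_pos: [0.5852, -0.0637, 0.1975]
eef_rot: [0.447, 0.895, -0.0, 0.0]
ft_force: [-0.5, -0.6, -3.5]
width: 0.0083
grip_force: 50.0
```

The carrier is level about 10 cm up, and nothing is slipping. Handing in.

```bash
python3 -c "
from bench import r
print(r.close_job())"
```

```text
the job is handed in; nothing more can be done
None
```

I pressed both lids down to the hard stop, then lifted the carrier by its handle; it was held level and steady about 10 cm above the table when I handed in at about 13 s.

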